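# Open the child-safe detergent jug

## Task

Take the dosing cup off the top of the detergent jug and set it down, mouth down as it is, on the flat steel drip tray, without dropping or tipping it. Then press the jug's safety cap down, twist it anticlockwise while it is pressed until it comes free, lift it straight up so that it is about 8 cm clear above the jug's mouth, and finish there, still holding it, still and level, over the mouth. Leave everything else on the counter standing where it is.

Things in the scene. Friction and masses are not known exactly. Their poses are not given: they have to be found in the camera images.
- jug: White jug, fixed in a steel cradle screwed to the counter. Body 88 x 128 mm, 150 mm tall (cradle 104 x 144 mm), shoulder up to 166 mm, loop handle on its +y side (to 106 mm from the axis, below 140 mm). Origin: centre of its underside on the counter, z up; the axis of neck and cap passes through it.
- jug_mouth (a point): Centre of the top of the jug's neck, 196 mm above the counter, on the neck's axis. The neck is 26 mm across with two ledges (39 mm across) under which two lugs inside the cap are caught.
- cap: Blue round ribbed safety cap, 48 mm across, 38 mm tall, 30 g, hollow below. Origin: centre of its lower rim; z up; its x axis lies along the jug's x axis while locked (lower rim then 12 mm below jug_mouth). Locked, it cannot be pulled off or turned; pressed down 4 mm or more (5 to 6 is good) and kept down, it turns anticlockwise seen from above; clockwise it never turns.
- cap_top (a point): Centre of the cap's flat top, 38 mm above its origin (222 mm above the counter while locked). Grip the side within 18 mm below it. The cap is free from 60 to 120 degrees of turn (aim for about 80): the spring then raises it 4 mm and it lifts straight off. It may be let go and gripped anew between partial turns.
- spring_disc (a joint): Spring disc in the jug's neck that the cap rests on, m: 0 with the cap locked, grows as the cap is pressed down, stops at 0.0075; -0.004 when the cap is free or gone. The spring pushes up with 6 N at 0 and 1 N more for each mm.
- cup: White plastic dosing cup, upside down over the cap at the start and hiding it (its closed end rests loosely on the cap's top). 45 mm tall, 60 mm across at the closed end (above), 66 mm at the open mouth (below), wall 2.5 mm, 40 g. Origin: centre of the mouth's rim (below); z up towards the closed end. It must be lifted 45 mm to clear the cap.
- cup_top (a point): Centre of the cup's closed end, on top, 45 mm above the mouth.
- tray: Flat square steel drip tray, fixed, 140 x 140 mm, rim 10 mm high and 4 mm thick. On one side of the jug, left or right; on the other side is a wooden basket of pegs, 140 x 140 x 50 mm, that is to be left alone. Origin: centre of its underside.
- tray_in (a point): Centre of the tray's inner floor (132 x 132 mm), 4 mm above the counter or a little more; the cup stands here in the end.
- spray: Bystander, to be left alone: trigger spray bottle, 68 mm across and 193 mm tall. Origin: centre of its underside, z up.
- pump: Bystander, to be left alone: soap dispenser with a brass pump head, 62 mm across and 160 mm tall. Origin: centre of its underside, z up.
- carton: Bystander, to be left alone: flat red carton, 90 x 170 x 45 mm. Origin: centre of its underside, z up.
- brush: Bystander, to be left alone: wooden scrubbing brush lying on its bristles, 50 x 100 x 34 mm. Origin: centre of its underside, z up.
- jar: Bystander, to be left alone: small round jar, 56 mm across and 60 mm tall. Origin: centre of its underside, z up.
- softener: Bystander, to be left alone: round white softener bottle, 68 mm across and 200 mm tall. Origin: centre of its underside, z up.
There are look-alikes about, which are no part of the job. What is shaped like the cup but yellow is not meant.

How it is judged:
By the outcome, as a careful person would: the job done as asked, in the order asked, and still so for the second after the job is handed in, while the arm keeps its last pose, push and grip.
It also fails if it takes over 58 s, if anything falls off the work surface, if the arm or the gripper's body presses on something with over 40 N, if the wrist force passes 120 N, or if a joint passes its speed limit or range.

## Robot

A 6-joint arm with a two-finger parallel gripper is mounted at the origin on the work surface. World frame = base frame: x ahead of the robot, y to its left, z up, the work surface at z = 0. Lengths are in m, angles in rad, forces in N, time in s.
With the tool pointing down it reaches from about 0.325 to 0.775 m from the base axis. Payload 9.3 kg.
Tool frame: the origin (TCP) lies at the very end of the fingers, on their centre line; the grasp point (between the pads) lies 19 mm behind it; z points along the fingers, y is the line along which they close (so a half turn about z gives the same grasp; the last joint's range is limited). The gripper opens to 85 mm and grips with 20 to 120 N. Pads are 22 mm wide; open, the fingers measure 114 mm over their backs; the gripper's body (76 mm by 85 mm) begins 54 mm behind the grasp point. The pads swing forward as they close: fully open they stand 13 mm farther back than shut.
Start: joints at [-1.267, 0.259, 0.021, 1.334, 0, 1.418], TCP at [0.243, -0.494, 0.231] pointing down, gripper open.
Joint ranges: [-3.04, 3.04], [-0.91, 1.82], [-1.04, 1.36], [-1.92, 1.95], [-1.52, 1.45], [-3.14, 3.14]. Speed limits (rad/s): [2.22, 2.22, 2.79, 3.14, 3.14, 3.14].

## Interface

Orientations are given as [roll, pitch, yaw] about the fixed x, y, z axes, in that order (R = Rz(yaw) Ry(pitch) Rx(roll)).
In Python, from bench import manip, optics, look_for gives the robot as it stands.
- The arm moves only by the tool send_rows, never from a script. Its argument "plan" is a list of rows, each an object with "slide": the shift along the tool's x, y, z in mm, a list of three; "twist": the turn, a rotation vector about the tool's x, y, z in degrees, a list of three; "gripper": the opening, from 0 (shut) to 1 (fully open). A call has 1 to 12 rows; each row shifts and turns the commanded pose from where the row before left it, along the tool's axes as they then stand; what a row does not reach is not made up. A row lasts 1/12 s, in which the tool goes at most 41.7 mm and 7.16 degrees, less where a joint would pass 70% of its speed; a pose out of reach is approached as far as the arm can. A call with a gripper value outside its range is refused whole. The fingers move at their own pace and stop on an object; "newtons" is the grip in N (left out, the last holds). Time passes only in rows, so rows that do not move let the fingers close. It gives the time, the measured TCP pose, the force, the opening and the grip force at its end, in the units of the state.
- manip.get_state(): the state, without advancing time (a new reading comes with each control period).
- optics.snapshot(name): name is "side" or "top" or "wrist"; returns the picture (400x640x3 uint8, red, green, blue); there is no depth.
- optics.camera_params(name): a dict with "camera_matrix" (3x3 intrinsics, pixels), "world_to_cam" (4x4, takes a point from world to camera coordinates). Camera axes: x right, y down, z forward; pixel columns grow to the right and rows downward; lengths in m; the calibration is good to about 2 mm. The wrist camera is an equidistant fisheye: a pixel r from the principal point sees the ray r / f radians off the axis. A picture is of the moment at which its call begins: read the wrist's pose just before it. camera_params takes no time and is no camera call; for the wrist camera it gives the pose at the moment of the call.
- manip.job_done(): hands the job in; it is judged then, once.
Trained networks look in the newest picture that a camera, given by its name, has taken for a name from the list of things; names that differ only in an ending like _2 or _b are one class to them, and where a whole thing is asked for, a point or a joint stands for the part that bears it (a point fixed in the world has none). Each returns a list of dicts, best first, with "conf" (0 to 1); they miss things now and then, are a little off and sometimes report something else, mostly with a low value. They report only what shows in the picture. A call takes as long as a camera call. They do not tell look-alikes from the thing itself.
- look_for(camera, target): "location" ([column, row] in pixels, amid what is visible of it).
The state is a dict: "time": time; "joints": joint angles; "qvel": joint speeds; "joint_torque": joint torques, N m; "position": TCP position; "tcp_rot": TCP orientation; "contact_force": force on the tool from outside, world axes, zero at the start; "moment": the same for the moment, N m; "gripper_width": finger opening in m; "grasp_force": force on a finger pad.
Only numpy, scipy, OpenCV 4.12 (cv2) and the standard library are available. Lean on these libraries where they do the work, as an engineer would, in place of code of your own. Each camera call takes 0.05 s, during which the arm holds its last target. There are 200 camera calls.

## Working session

There is one attempt and no reset: what is moved stays moved. The work goes in short steps, Python scripts to look and compute and a tool call to move; the robot and the scene stay as the last step left them, time stands still between calls to the robot, and variables do not carry over. Pictures are saved under pics/ and viewed, at most 10 in all, crops included, and the job is handed in when it is done.

Besides the shell and the picture viewer there is one more tool, called after "Request:" as name(argument=value, ...), one argument or row to a line, values as JSON. send_rows: Moves the arm, as the interface text tells. Its arguments: {"type":"object","properties":{"plan":{"type":"array"},"newtons":{"type":"number"}},"required":["plan"]}

```bash
mkdir -p pics; ls
cat > h.py <<'E'
import numpy as np, cv2
from bench import manip, optics, look_for
def ray(cam,px,P=None):
    P=P or optics.camera_params(cam); K=np.array(P["camera_matrix"]);T=np.array(P["world_to_cam"])
    a=(px[0]-K[0,2])/K[0,0]; b=(px[1]-K[1,2])/K[1,1]
    if cam=="wrist":
        r=np.hypot(a,b); d=np.array([a/r*np.sin(r),b/r*np.sin(r),np.cos(r)]) if r>1e-9 else np.array([0,0,1.])
    else: d=np.array([a,b,1.])
    R=T[:3,:3]; return -R.T@T[:3,3], R.T@d
def at_z(cam,px,z,P=None):
    o,d=ray(cam,px,P); return o+d*(z-o[2])/d[2]
def proj(cam,p,P=None):
    P=P or optics.camera_params(cam); K=np.array(P["camera_matrix"]);T=np.array(P["world_to_cam"])
    c=T[:3,:3]@np.array(p)+T[:3,3]
    if cam=="wrist":
        r=np.hypot(c[0],c[1]); t=np.arctan2(r,c[2]); c=np.array([c[0]/r*t,c[1]/r*t,1])
    else: c=c/c[2]
    return K[0,0]*c[0]+K[0,2],K[1,1]*c[1]+K[1,2]
def tri(l):
    A=np.zeros((3,3));b=np.zeros(3)
    for o,d in l:
        d=d/np.linalg.norm(d);M=np.eye(3)-np.outer(d,d);A+=M;b+=M@o
    return np.linalg.solve(A,b)
E
python3 - <<'E'
from h import *
s=manip.get_state(); print({k:np.round(v,3).tolist() for k,v in s.items()})
for c in("side","top"):
    im=optics.snapshot(c); cv2.imwrite(f"pics/{c}0.png",cv2.resize(im[:,:,::-1],(800,500)))
    np.save(f"pics/{c}0.npy",im)
    o,d=ray(c,(320,200));print(c,o.round(3),d.round(3))
    for n,z in (("jug",.1),("cup",.2),("cup_top",.23),("cap",.2),("tray",.0),("tray_in",.004),("spray",.1),("pump",.1),("softener",.1)):
        for r in look_for(c,n)[:3]: print(c,n,np.round(r["location"]),round(r["conf"],2),at_z(c,r["location"],z).round(3))
E
```

```text
pics
{'time': 0.0, 'joints': [-1.267, 0.259, 0.021, 1.334, -0.0, 1.418], 'qvel': [0.0, 0.001, 0.0, 0.001, 0.001, -0.0], 'joint_torque': [-0.0, -55.564, 34.453, 0.014, -0.0, 0.0], 'position': [0.243, -0.493, 0.231], 'tcp_rot': [-3.14, -0.0, 0.457], 'contact_force': [0.17, 0.936, -0.061], 'moment': [-0.04, 0.028, 0.005], 'grasp_force': 0.0, 'gripper_width': 0.085}
side [0.476 0.987 0.7  ] [ 0.086 -0.849 -0.521]
side jug [323. 222.] 0.83 [0.555 0.11  0.1  ]
side cup [326. 175.] 0.76 [0.558 0.056 0.2  ]
side cup_top [326. 169.] 0.81 [0.555 0.083 0.23 ]
side cup_top [356. 326.] 0.23 [0.463 0.547 0.23 ]
side tray [353. 326.] 0.91 [0.463 0.335 0.   ]
side tray [328. 174.] 0.61 [ 0.587 -0.326  0.   ]
side tray_in [356. 326.] 0.94 [0.457 0.336 0.004]
side tray_in [276. 335.] 0.41 [0.615 0.386 0.004]
side spray [283. 154.] 0.83 [ 0.721 -0.243  0.1  ]
side pump [245. 268.] 0.73 [0.695 0.306 0.1  ]
side pump [388. 204.] 0.26 [0.398 0.    0.1  ]
side softener [273. 336.] 0.69 [0.6   0.471 0.1  ]
side softener [244. 269.] 0.55 [0.696 0.308 0.1  ]
top [0.451 0.052 1.311] [ 0.113  0.018 -0.994]
top jug [325. 221.] 0.81 [0.532 0.061 0.1  ]
top cup [332. 210.] 0.92 [0.553 0.043 0.2  ]
top cup [389. 204.] 0.72 [ 0.565 -0.094  0.2  ]
top cup_top [387. 202.] 0.7 [ 0.566 -0.085  0.23 ]
top cup_top [334. 207.] 0.56 [0.557 0.037 0.23 ]
top tray [231. 246.] 0.87 [0.472 0.331 0.   ]
top tray_in [235. 249.] 0.95 [0.462 0.318 0.004]
top spray [442. 149.] 0.56 [ 0.721 -0.252  0.1  ]
top spray [327. 223.] 0.27 [0.527 0.056 0.1  ]
top pump [251. 159.] 0.61 [0.701 0.257 0.1  ]
top pump [182. 196.] 0.27 [0.604 0.441 0.1  ]
top softener [178. 198.] 0.83 [0.598 0.451 0.1  ]
```

View pics/side0.png

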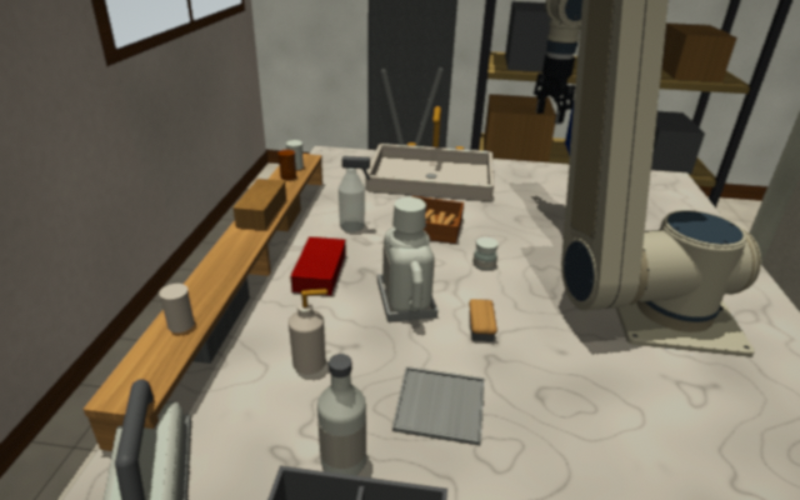

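View pics/top0.png

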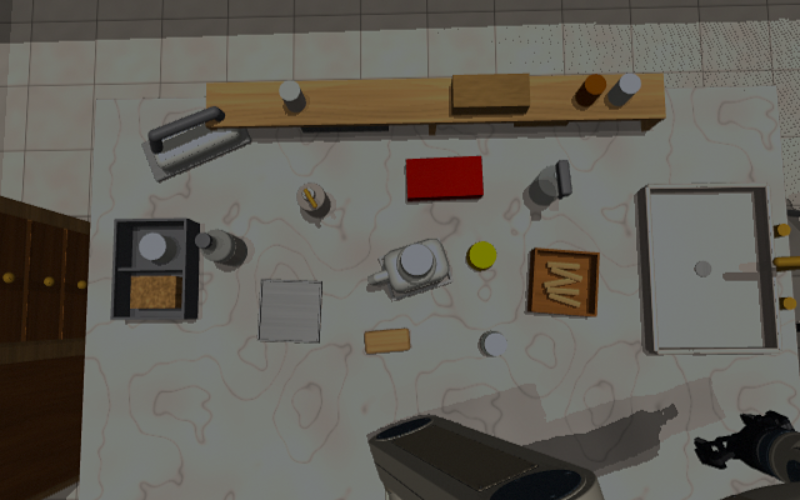

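The side view shows the jug with the white cup at (408,215), the tray at (440,403) on the left, and the peg basket at (443,218). The top view shows the same things.

What could be taken for the cup, in top-view 640x400 pixels:
- White disc on the jug, (334,208). **Chosen**: it is white and sits on the jug.
- Yellow disc, (386,204). This is the decoy.
- White jar, (395,275).
- White item in the caddy, (122,197).
- White bottle on the shelf, (232,76).

Run:
```python
from h import *
t=np.load("pics/top0.npy");s=np.load("pics/side0.npy")
a=cv2.resize(t[165:255,280:420],None,fx=4,fy=4,interpolation=cv2.INTER_CUBIC);b=cv2.resize(s[145:265,300:400],None,fx=3,fy=3,interpolation=cv2.INTER_CUBIC)[:360,:240]
cv2.imwrite("pics/crop.png",np.hstack([a,b])[:,:,::-1])
for c,l in(("top",[(334,207)]),("side",[(326,169)])):
    print(c, np.array(optics.camera_params(c)["camera_matrix"])[0,0], [at_z(c,p,.2245).round(4) for p in l])
print(tri([ray("top",(333.5,208)),ray("side",(326,169))]))
print("tray corners",[at_z("top",(x/1.25,y/1.25),.01).round(3) for x,y in((262,279),(322,281),(320,342),(259,340))])
for n in((.463,.325,.004),):print(proj("side",n))
```

```text
top 461.87044761819357 [array([0.5574, 0.0386, 0.2245])]
side 440.5450244618534 [array([0.557 , 0.072 , 0.2245])]
[0.55827783 0.03968094 0.20756128]
tray corners [array([0.537, 0.389, 0.01 ]), array([0.531, 0.253, 0.01 ]), array([0.394, 0.257, 0.01 ]), array([0.4  , 0.394, 0.01 ])]
(np.float64(353.2966040833786), np.float64(321.49158688258734))
```

View pics/crop.png

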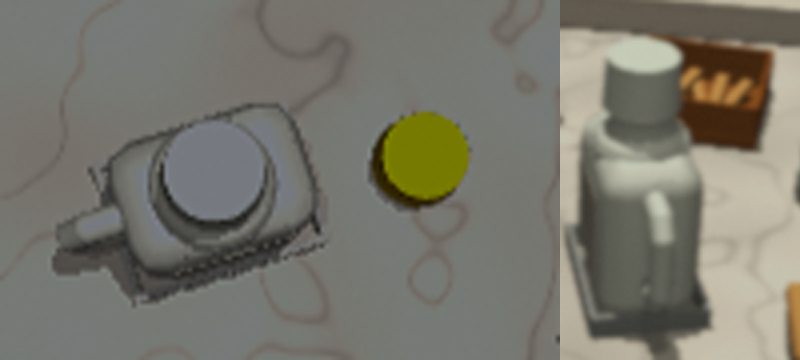

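The crop shows a white cup on the white jug, with its top disc at (333,208) and a handle to the left. The yellow decoy stands apart at (386,204), so the cup on the jug is the one to take. Now I'll move up and over it.

Request:
send_rows(
  plan=[
    {"slide": [0,0,-33],"twist": [0,0,0],"gripper": 1},
    {"slide": [0,0,-33],"twist": [0,0,0],"gripper": 1},
    {"slide": [0,0,-33],"twist": [0,0,0],"gripper": 1},
    {"slide": [28.5,-19,0],"twist": [0,0,0],"gripper": 1},
    {"slide": [28.5,-19,0],"twist": [0,0,0],"gripper": 1},
    {"slide": [28.5,-19,0],"twist": [0,0,0],"gripper": 1},
    {"slide": [28.5,-19,0],"twist": [0,0,0],"gripper": 1},
    {"slide": [28.5,-19,0],"twist": [0,0,0],"gripper": 1},
    {"slide": [28.5,-19,0],"twist": [0,0,0],"gripper": 1},
    {"slide": [28.5,-19,0],"twist": [0,0,0],"gripper": 1},
    {"slide": [28.5,-19,0],"twist": [0,0,0],"gripper": 1},
    {"slide": [28.5,-19,0],"twist": [0,0,0],"gripper": 1},
  ],
)

```text
time: 2.0
position: [0.3978, -0.2254, 0.3305]
tcp_rot: [3.141, -0.0, 0.457]
contact_force: [0.7, -0.8, 0.0]
gripper_width: 0.0856
grasp_force: 0.0
```

Request:
send_rows(
  plan=[
    {"slide": [28.5,-19,0],"twist": [0,0,0],"gripper": 1},
    {"slide": [28.5,-19,0],"twist": [0,0,0],"gripper": 1},
    {"slide": [28.5,-19,0],"twist": [0,0,0],"gripper": 1},
    {"slide": [28.5,-19,0],"twist": [0,0,0],"gripper": 1},
    {"slide": [28.5,-19,0],"twist": [0,0,0],"gripper": 1},
    {"slide": [28.5,-19,0],"twist": [0,0,0],"gripper": 1},
    {"slide": [0,0,0],"twist": [0,0,-6.5],"gripper": 1},
    {"slide": [0,0,0],"twist": [0,0,-6.5],"gripper": 1},
    {"slide": [0,0,0],"twist": [0,0,-6.5],"gripper": 1},
    {"slide": [0,0,0],"twist": [0,0,-6.5],"gripper": 1},
    {"slide": [0,0,0],"twist": [0,0,-6.5],"gripper": 1},
    {"slide": [0,0,0],"twist": [0,0,-6.5],"gripper": 1},
  ],
)

```text
time: 3.0
position: [0.5006, -0.0492, 0.3303]
tcp_rot: [3.142, -0.0, 1.143]
contact_force: [0.1, 0.2, 0.2]
gripper_width: 0.0852
grasp_force: 0.0
```

```bash
cat >> h.py <<'E'
def st():
    s=manip.get_state(); print("t",round(s["time"],2),"pos",np.round(s["position"],4),"rpy",np.round(s["tcp_rot"],4),"q",np.round(s["joints"],2),"F",np.round(s["contact_force"],1),"w",round(s["gripper_width"],4),"g",round(s["grasp_force"],1)); return s
def todelta(target,s):
    from scipy.spatial.transform import Rotation as R
    return (R.from_euler("xyz",s["tcp_rot"]).as_matrix().T@(np.array(target)-np.array(s["position"]))*1000).round(1)
E
python3 - <<'E'
from h import *
s=st(); P=optics.camera_params("wrist"); im=optics.snapshot("wrist"); np.save("pics/w1.npy",im)
out=im[:,:,::-1].copy()
for n,z in(("cup",.2),("cup_top",.2245)):
    for r in look_for("wrist",n)[:3]: print(n,np.round(r["location"]),r["conf"],at_z("wrist",r["location"],z,P).round(4))
print(proj("wrist",(.556,.040,.2245),P), at_z("top",(333.25,207.75),.2245), ray("wrist",(320,200),P))
cv2.imwrite("pics/w1.png",cv2.resize(out,(800,500)))
E
```

```text
t 3.0 pos [ 0.5006 -0.0492  0.3303] rpy [ 3.1415 -0.      1.1433] q [-0.26  0.17  0.15  1.55  0.    1.73] F [0.1 0.2 0.2] w 0.0852 g 0.0
cup [335.  69.] 0.9 [0.5587 0.0429 0.2   ]
cup [384. 169.] 0.61 [ 0.5634 -0.0574  0.2   ]
cup_top [335.  70.] 0.83 [0.5562 0.0407 0.2245]
cup_top [312.  97.] 0.21 [0.5303 0.0282 0.2245]
(np.float64(335.1766570395573), np.float64(70.48678305129278)) [0.55562004 0.04039515 0.2245    ] (array([0.53465909, 0.02462915, 0.47248228]), array([-0.1286666 , -0.29407182, -0.94708324]))
```

View pics/w1.png

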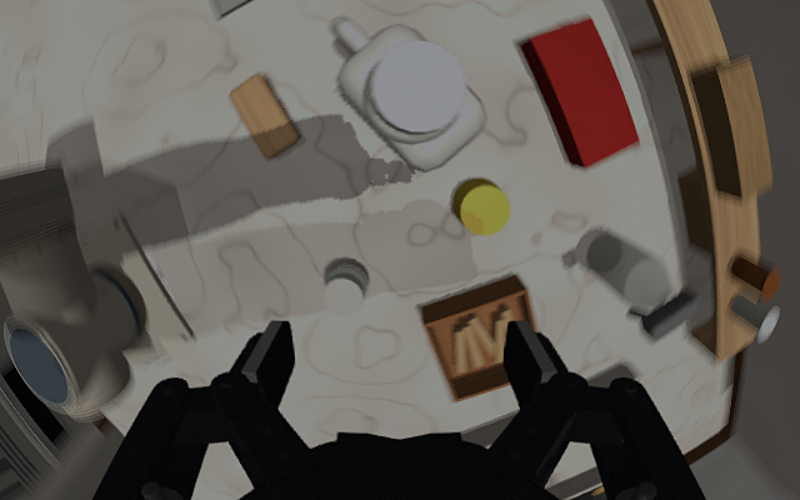

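The wrist view shows the cup top at about (335,70) in 640-pixel coordinates. It triangulates to (0.556, 0.040) and agrees with the top camera.

Request:
send_rows(
  plan=[
    {"slide": [26,3.3,0],"twist": [0,0,0],"gripper": 1},
    {"slide": [26,3.3,0],"twist": [0,0,0],"gripper": 1},
    {"slide": [26,3.3,0],"twist": [0,0,0],"gripper": 1},
    {"slide": [26.5,3.3,0],"twist": [0,0,0],"gripper": 1},
    {"slide": [0,0,30],"twist": [0,0,0],"gripper": 1},
    {"slide": [0,0,30],"twist": [0,0,0],"gripper": 1},
    {"slide": [0,0,10],"twist": [0,0,0],"gripper": 1},
    {"slide": [0,0,0],"twist": [0,0,0],"gripper": 1},
  ],
)

```text
time: 3.82
position: [0.5553, 0.0401, 0.258]
tcp_rot: [-3.137, 0.002, 1.135]
contact_force: [-0.6, -0.1, -0.5]
gripper_width: 0.0853
grasp_force: 0.0
```

Run:
```python
from h import *
s=st(); P=optics.camera_params("wrist"); im=optics.snapshot("wrist"); np.save("pics/w2.npy",im)
for n,z in(("cup",.2),("cup_top",.2245)):
    for r in look_for("wrist",n)[:2]: print(n,np.round(r["location"]),r["conf"],at_z("wrist",r["location"],z,P).round(4))
u=proj("wrist",(.556,.040,.2245),P);print(u)
out=im[:,:,::-1].copy()
for a in np.linspace(0,2*np.pi,40):
    q=proj("wrist",(.556+.03*np.cos(a),.0405+.03*np.sin(a),.2245),P);cv2.circle(out,(int(q[0]),int(q[1])),1,(0,0,255),-1)
cv2.imwrite("pics/w2.png",cv2.resize(out,(800,500)))
```

```text
t 3.82 pos [0.5553 0.0401 0.258 ] rpy [-3.1371e+00  1.7000e-03  1.1349e+00] q [-0.08  0.27  0.1   1.41 -0.    1.93] F [-0.6 -0.1 -0.5] w 0.0853 g 0.0
cup [321. 218.] 0.86 [0.5569 0.0391 0.2   ]
cup [385. 250.] 0.74 [ 0.5891 -0.0041  0.2   ]
cup_top [323. 215.] 0.72 [0.5629 0.0498 0.2245]
cup_top [386. 252.] 0.63 [0.5896 0.0085 0.2245]
(np.float64(319.2213865995907), np.float64(232.68492693377743))
```

View pics/w2.png

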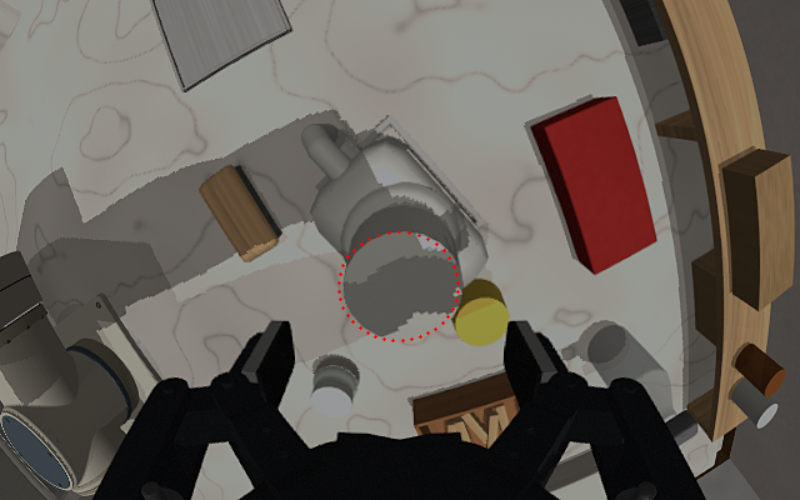

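The drawn 60 mm circle, at about (400,286) in the picture, sits on the cup's closed end, so the position holds. Descending and gripping.

Request:
send_rows(
  plan=[
    {"slide": [0,0,15],"twist": [0,0,0],"gripper": 1},
    {"slide": [0,0,15],"twist": [0,0,0],"gripper": 1},
    {"slide": [0,0,15],"twist": [0,0,0],"gripper": 1},
    {"slide": [0,0,15],"twist": [0,0,0],"gripper": 1},
    {"slide": [0,0,15],"twist": [0,0,0],"gripper": 1},
    {"slide": [0,0,3],"twist": [0,0,0],"gripper": 1},
    {"slide": [0,0,0],"twist": [0,0,0],"gripper": 1},
  ],
)

```text
time: 4.55
position: [0.5566, 0.0397, 0.183]
tcp_rot: [3.141, -0.0, 1.136]
contact_force: [-0.2, 0.5, 0.2]
gripper_width: 0.0853
grasp_force: 0.0
```

Request:
send_rows(
  newtons=35,
  plan=[
    {"slide": [0,0,0],"twist": [0,0,0],"gripper": 0.6},
    {"slide": [0,0,0],"twist": [0,0,0],"gripper": 0.6},
    {"slide": [0,0,0],"twist": [0,0,0],"gripper": 0.6},
    {"slide": [0,0,0],"twist": [0,0,0],"gripper": 0.5},
    {"slide": [0,0,0],"twist": [0,0,0],"gripper": 0.5},
    {"slide": [0,0,0],"twist": [0,0,0],"gripper": 0.4},
    {"slide": [0,0,0],"twist": [0,0,0],"gripper": 0.4},
    {"slide": [0,0,0],"twist": [0,0,0],"gripper": 0.4},
  ],
)

```text
time: 5.22
position: [0.5571, 0.0399, 0.1838]
tcp_rot: [3.139, -0.001, 1.137]
contact_force: [-1.2, -0.6, 6.6]
gripper_width: 0.0633
grasp_force: 36.9
```

```bash
python3 -c "
from h import *
st()"
```

```text
t 5.22 pos [0.5571 0.0399 0.1838] rpy [ 3.1390e+00 -8.0000e-04  1.1373e+00] q [-0.08  0.29 -0.06  1.22 -0.    1.93] F [-1.2 -0.6  6.6] w 0.0633 g 36.9
```

Request:
send_rows(
  plan=[
    {"slide": [0,0,-6],"twist": [0,0,0],"gripper": 0.4},
    {"slide": [0,0,-12],"twist": [0,0,0],"gripper": 0.4},
    {"slide": [0,0,-15],"twist": [0,0,0],"gripper": 0.4},
    {"slide": [0,0,-15],"twist": [0,0,0],"gripper": 0.4},
    {"slide": [0,0,-15],"twist": [0,0,0],"gripper": 0.4},
    {"slide": [0,0,-12],"twist": [0,0,0],"gripper": 0.4},
    {"slide": [0,0,-5],"twist": [0,0,0],"gripper": 0.4},
    {"slide": [0,0,0],"twist": [0,0,0],"gripper": 0.4},
  ],
)

```text
time: 5.88
position: [0.5568, 0.04, 0.2638]
tcp_rot: [3.139, -0.001, 1.138]
contact_force: [0.6, -0.2, -0.5]
gripper_width: 0.063
grasp_force: 38.7
```

Run:
```python
from h import *
s=st(); P=optics.camera_params("top"); im=optics.snapshot("top"); S=optics.snapshot("side"); W=optics.snapshot("wrist"); PW=optics.camera_params("wrist")
for c in("top","side"):
    for n in("tray_in","tray"):
        for r in look_for(c,n)[:1]: print(c,n,np.round(r["location"]),r["conf"],at_z(c,r["location"],.004).round(4))
a=S[110:260,270:400]; a=cv2.resize(a,None,fx=3,fy=3)
w=cv2.resize(W,(640,400))
o=np.zeros((450,390+400,3),np.uint8); o[:450,:390]=a; o[:400,390:]=W[:,120:520]
cv2.imwrite("pics/s3.png",o[:,:,::-1])
# tray corners by colour-free method: print jug, cap
for n,z in(("cap_top",.222),("cap",.205)):
  for c in("side","wrist"):
    for r in look_for(c,n)[:2]: print(c,n,np.round(r["location"]),r["conf"],at_z(c,r["location"],z,PW if c=="wrist" else None).round(4))
print(todelta((.4655,.323,s["position"][2]),s))
```

```text
t 5.88 pos [0.5568 0.04   0.2638] rpy [ 3.1394e+00 -8.0000e-04  1.1375e+00] q [-0.08  0.26  0.11  1.42 -0.    1.93] F [ 0.6 -0.2 -0.5] w 0.063 g 38.7
top tray_in [234. 250.] 0.87 [0.4597 0.3202 0.004 ]
top tray [234. 247.] 0.57 [0.4687 0.3211 0.004 ]
side tray_in [357. 325.] 0.56 [0.4547 0.3323 0.004 ]
side tray [353. 327.] 0.55 [0.4627 0.3407 0.004 ]
side cap_top [327. 170.] 0.68 [0.5541 0.0743 0.222 ]
wrist cap_top [319. 191.] 0.63 [0.5674 0.0627 0.222 ]
wrist cap_top [320. 278.] 0.44 [0.5417 0.0052 0.222 ]
side cap [331. 172.] 0.67 [0.546  0.0488 0.205 ]
wrist cap [316. 188.] 0.83 [0.5645 0.0609 0.205 ]
[ 218.5 -201.7   -0.3]
```

View pics/s3.png

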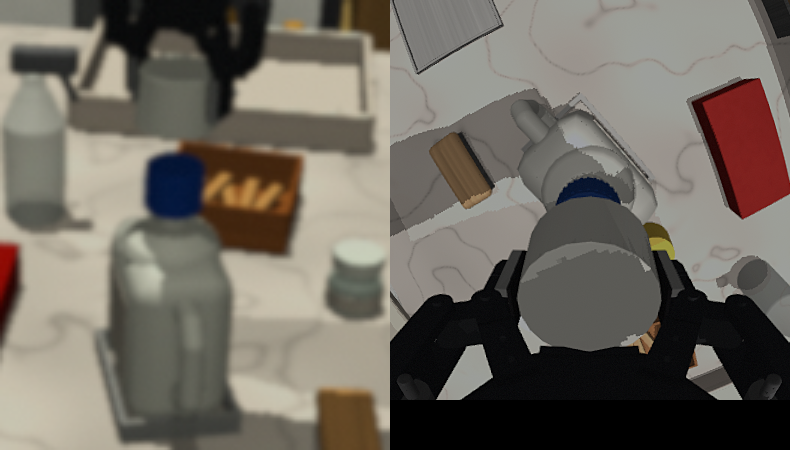

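The side crop shows the cup held level, with its rim at about (175,130), and the blue cap left behind at (175,185). Carrying the cup to the tray.

Request:
send_rows(
  plan=[
    {"slide": [18.2,-16.8,-5],"twist": [0,0,0],"gripper": 0.4},
    {"slide": [18.2,-16.8,-5],"twist": [0,0,0],"gripper": 0.4},
    {"slide": [18.2,-16.8,0],"twist": [0,0,0],"gripper": 0.4},
    {"slide": [18.2,-16.8,0],"twist": [0,0,0],"gripper": 0.4},
    {"slide": [18.2,-16.8,0],"twist": [0,0,0],"gripper": 0.4},
    {"slide": [18.2,-16.8,0],"twist": [0,0,0],"gripper": 0.4},
    {"slide": [18.2,-16.8,0],"twist": [0,0,0],"gripper": 0.4},
    {"slide": [18.2,-16.8,0],"twist": [0,0,0],"gripper": 0.4},
    {"slide": [18.2,-16.8,0],"twist": [0,0,0],"gripper": 0.4},
    {"slide": [18.2,-16.8,0],"twist": [0,0,0],"gripper": 0.4},
    {"slide": [18.2,-16.8,0],"twist": [0,0,0],"gripper": 0.4},
    {"slide": [18.2,-16.8,0],"twist": [0,0,0],"gripper": 0.4},
  ],
)

```text
time: 7.43
position: [0.4646, 0.324, 0.2723]
tcp_rot: [3.142, -0.0, 1.138]
contact_force: [0.6, -0.4, 0.0]
gripper_width: 0.0632
grasp_force: 38.7
```

Request:
send_rows(
  plan=[
    {"slide": [0,0,20],"twist": [0,0,0],"gripper": 0.4},
    {"slide": [0,0,30],"twist": [0,0,0],"gripper": 0.4},
    {"slide": [0,0,30],"twist": [0,0,0],"gripper": 0.4},
    {"slide": [0,0,30],"twist": [0,0,0],"gripper": 0.4},
    {"slide": [0,0,30],"twist": [0,0,0],"gripper": 0.4},
    {"slide": [0,0,20],"twist": [0,0,0],"gripper": 0.4},
    {"slide": [0,0,0],"twist": [0,0,0],"gripper": 0.4},
    {"slide": [0,0,0],"twist": [0,0,0],"gripper": 0.4},
  ],
)

```text
time: 8.1
position: [0.4648, 0.3227, 0.112]
tcp_rot: [-3.14, 0.001, 1.138]
contact_force: [0.4, 0.6, 0.1]
gripper_width: 0.0631
grasp_force: 38.7
```

Run:
```python
from h import *
s=st(); PW=optics.camera_params("wrist"); W=optics.snapshot("wrist"); T=optics.snapshot("top");S=optics.snapshot("side")
for n in("tray_in","tray"):
    for r in look_for("wrist",n)[:1]: print(n,np.round(r["location"]),r["conf"],at_z("wrist",r["location"],.004,PW).round(4))
w=W.copy()
p=s["position"];yaw=np.radians(-2.5)
for a in np.linspace(0,2*np.pi,30): q=proj("wrist",(p[0]+.033*np.cos(a),p[1]+.033*np.sin(a),.0045),PW); cv2.circle(w,(int(q[0]),int(q[1])),1,(255,0,0),-1)
t=cv2.resize(T[210:290,190:270],None,fx=4,fy=4);sd=cv2.resize(S[260:380,310:410],None,fx=3,fy=3)
o=np.zeros((400+0,400+320+0,3),np.uint8);o[:,:400]=w[:,120:520];o[:320,400:]=t
cv2.imwrite("pics/s4.png",o[:,:,::-1])
```

```text
t 8.1 pos [0.4648 0.3227 0.112 ] rpy [-3.1404e+00  1.5000e-03  1.1375e+00] q [ 0.46  0.35 -0.16  1.06 -0.    2.46] F [0.4 0.6 0.1] w 0.0631 g 38.7
tray [328. 164.] 0.91 [0.4839 0.3442 0.004 ]
```

View pics/s4.png

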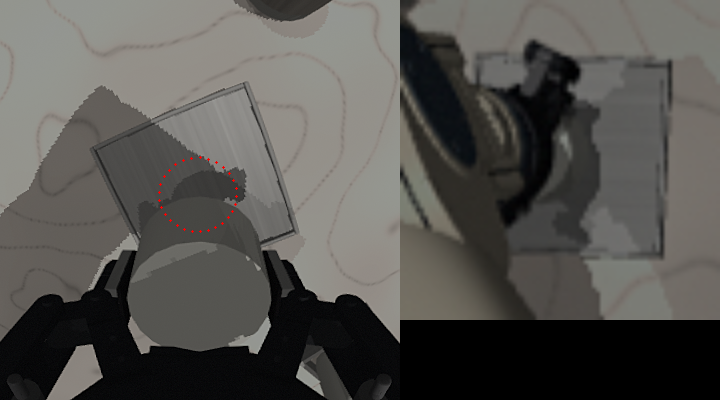

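The tray's corners at (93,148) and (298,235) put its centre at about (195,192), and the drawn landing circle centres at (200,194). The placement is fine, so I lower the cup.

Request:
send_rows(
  plan=[
    {"slide": [0,0,20],"twist": [0,0,0],"gripper": 0.4},
    {"slide": [0,0,25],"twist": [0,0,0],"gripper": 0.4},
    {"slide": [0,0,20],"twist": [0,0,0],"gripper": 0.4},
    {"slide": [0,0,15],"twist": [0,0,0],"gripper": 0.4},
    {"slide": [0,0,8],"twist": [0,0,0],"gripper": 0.4},
    {"slide": [0,0,4],"twist": [0,0,0],"gripper": 0.4},
    {"slide": [0,0,2],"twist": [0,0,0],"gripper": 0.4},
    {"slide": [0,0,0],"twist": [0,0,0],"gripper": 0.4},
    {"slide": [0,0,0],"twist": [0,0,0],"gripper": 0.4},
  ],
)

```text
time: 9.1
position: [0.4657, 0.3232, 0.0192]
tcp_rot: [3.141, -0.001, 1.137]
contact_force: [-0.4, -0.2, -0.6]
gripper_width: 0.0632
grasp_force: 38.7
```

Request:
send_rows(
  plan=[
    {"slide": [0,0,1.5],"twist": [0,0,0],"gripper": 0.4},
    {"slide": [0,0,1.5],"twist": [0,0,0],"gripper": 0.4},
    {"slide": [0,0,1.5],"twist": [0,0,0],"gripper": 0.4},
    {"slide": [0,0,0],"twist": [0,0,0],"gripper": 0.4},
  ],
)

```text
time: 9.43
position: [0.4651, 0.3228, 0.0136]
tcp_rot: [-3.141, 0.0, 1.137]
contact_force: [0.9, 0.3, -0.3]
gripper_width: 0.063
grasp_force: 38.7
```

Request:
send_rows(
  plan=[
    {"slide": [0,0,1],"twist": [0,0,0],"gripper": 0.4},
    {"slide": [0,0,1],"twist": [0,0,0],"gripper": 0.4},
    {"slide": [0,0,0],"twist": [0,0,0],"gripper": 0.4},
  ],
)

```text
time: 9.68
position: [0.465, 0.3229, 0.0116]
tcp_rot: [-3.141, 0.0, 1.138]
contact_force: [-0.3, 0.8, 0.1]
gripper_width: 0.0628
grasp_force: 38.7
```

Request:
send_rows(
  plan=[
    {"slide": [0,0,1],"twist": [0,0,0],"gripper": 0.4},
    {"slide": [0,0,1],"twist": [0,0,0],"gripper": 0.4},
    {"slide": [0,0,0],"twist": [0,0,0],"gripper": 0.4},
  ],
)

```text
time: 9.93
position: [0.465, 0.3228, 0.0096]
tcp_rot: [-3.141, 0.0, 1.137]
contact_force: [0.4, -0.0, -0.3]
gripper_width: 0.0628
grasp_force: 38.7
```

Request:
send_rows(
  plan=[
    {"slide": [0,0,1],"twist": [0,0,0],"gripper": 0.4},
    {"slide": [0,0,0],"twist": [0,0,0],"gripper": 0.4},
  ],
)

```text
time: 10.1
position: [0.4651, 0.3229, 0.0086]
tcp_rot: [-3.141, 0.0, 1.138]
contact_force: [-0.2, -0.8, 0.1]
gripper_width: 0.063
grasp_force: 38.7
```

Request:
send_rows(
  plan=[
    {"slide": [0,0,1],"twist": [0,0,0],"gripper": 0.4},
    {"slide": [0,0,0],"twist": [0,0,0],"gripper": 0.4},
  ],
)

```text
time: 10.27
position: [0.4652, 0.3229, 0.0078]
tcp_rot: [3.141, -0.0, 1.138]
contact_force: [-0.0, 0.1, -0.0]
gripper_width: 0.0629
grasp_force: 38.7
```

Request:
send_rows(
  plan=[
    {"slide": [0,0,1],"twist": [0,0,0],"gripper": 0.4},
    {"slide": [0,0,0],"twist": [0,0,0],"gripper": 0.4},
  ],
)

```text
time: 10.43
position: [0.4652, 0.323, 0.0077]
tcp_rot: [3.141, -0.001, 1.138]
contact_force: [-2.6, -2.6, 10.5]
gripper_width: 0.0634
grasp_force: 39.8
```

Request:
send_rows(
  plan=[
    {"slide": [0,0,1],"twist": [0,0,0],"gripper": 0.4},
    {"slide": [0,0,0],"twist": [0,0,0],"gripper": 0.4},
  ],
)

```text
time: 10.6
position: [0.4653, 0.323, 0.0076]
tcp_rot: [3.141, -0.001, 1.138]
contact_force: [-5.9, -4.2, 19.6]
gripper_width: 0.063
grasp_force: 40.9
```

Contact at about 0.0077 m. I ease off the push, then open.

Request:
send_rows(
  plan=[
    {"slide": [0,0,-1.5],"twist": [0,0,0],"gripper": 0.4},
    {"slide": [0,0,0],"twist": [0,0,0],"gripper": 0.72},
    {"slide": [0,0,0],"twist": [0,0,0],"gripper": 0.8},
    {"slide": [0,0,0],"twist": [0,0,0],"gripper": 0.9},
    {"slide": [0,0,0],"twist": [0,0,0],"gripper": 0.95},
    {"slide": [0,0,0],"twist": [0,0,0],"gripper": 0.95},
  ],
)

```text
time: 11.1
position: [0.4651, 0.3229, 0.007]
tcp_rot: [-3.141, 0.0, 1.138]
contact_force: [-0.2, -0.1, -0.1]
gripper_width: 0.0812
grasp_force: 0.0
```

Request:
send_rows(
  plan=[
    {"slide": [0,0,-4],"twist": [0,0,0],"gripper": 0.95},
    {"slide": [0,0,-10],"twist": [0,0,0],"gripper": 0.95},
    {"slide": [0,0,-15],"twist": [0,0,0],"gripper": 0.95},
    {"slide": [0,0,-15],"twist": [0,0,0],"gripper": 0.95},
    {"slide": [0,0,-30],"twist": [0,0,0],"gripper": 1},
    {"slide": [0,0,-35],"twist": [0,0,0],"gripper": 1},
    {"slide": [0,0,-35],"twist": [0,0,0],"gripper": 1},
    {"slide": [0,0,-35],"twist": [0,0,0],"gripper": 1},
    {"slide": [0,0,-35],"twist": [0,0,0],"gripper": 1},
    {"slide": [0,0,-35],"twist": [0,0,0],"gripper": 1},
    {"slide": [0,0,-24],"twist": [0,0,0],"gripper": 1},
    {"slide": [0,0,0],"twist": [0,0,0],"gripper": 1},
  ],
)

```text
time: 12.1
position: [0.4661, 0.3234, 0.2868]
tcp_rot: [3.136, -0.007, 1.138]
contact_force: [0.7, 0.4, 0.6]
gripper_width: 0.0853
grasp_force: 0.0
```

Run:
```python
from h import *
s=st(); PW=optics.camera_params("wrist"); W=optics.snapshot("wrist");S=optics.snapshot("side")
for c in("wrist","side"):
  for n,z in(("cup",.025),("tray_in",.004)):
    for r in look_for(c,n)[:2]: print(c,n,np.round(r["location"]),r["conf"],at_z(c,r["location"],z,PW if c=="wrist" else None).round(4))
sd=cv2.resize(S[230:380,300:420],None,fx=2.66,fy=2.66)
o=np.zeros((400,400+sd.shape[1],3),np.uint8);o[:,:400]=W[:,120:520];o[:min(400,sd.shape[0]),400:]=sd[:400]
cv2.imwrite("pics/s5.png",o[:,:,::-1])
print(todelta((.556,.0403,s["position"][2]),s))
```

```text
t 12.1 pos [0.4661 0.3234 0.2868] rpy [ 3.136  -0.007   1.1376] q [0.46 0.27 0.18 1.47 0.   2.46] F [0.7 0.4 0.6] w 0.0853 g 0.0
wrist cup [318. 159.] 0.66 [0.4684 0.3267 0.025 ]
wrist cup [316. 135.] 0.58 [0.4796 0.3559 0.025 ]
wrist tray_in [312. 135.] 0.68 [0.4744 0.3562 0.004 ]
side cup [352. 317.] 0.88 [0.4659 0.3333 0.025 ]
side tray_in [353. 332.] 0.96 [0.4619 0.3547 0.004 ]
[-219.2  200.5   -0.4]
```

View pics/s5.png

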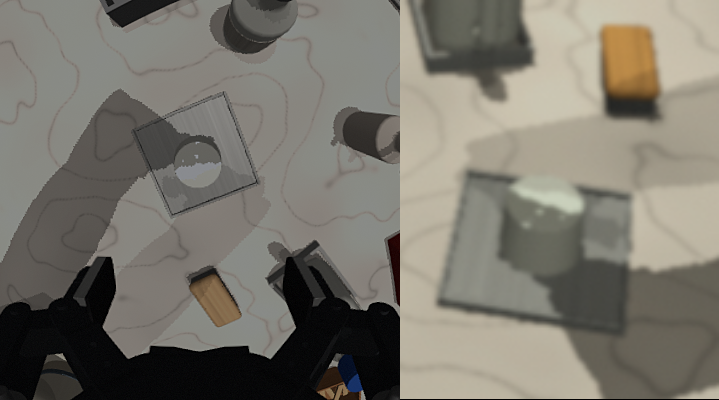

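The cup stands upright, mouth down, in the middle of the tray: (198,165) in the wrist view and (540,225) in the side view. Back to the cap.

Request:
send_rows(
  plan=[
    {"slide": [-18.2,16.7,0],"twist": [0,0,0],"gripper": 1},
    {"slide": [-18.2,16.7,0],"twist": [0,0,0],"gripper": 1},
    {"slide": [-18.2,16.7,0],"twist": [0,0,0],"gripper": 1},
    {"slide": [-18.2,16.7,0],"twist": [0,0,0],"gripper": 1},
    {"slide": [-18.2,16.7,0],"twist": [0,0,0],"gripper": 1},
    {"slide": [-18.2,16.7,0],"twist": [0,0,0],"gripper": 1},
    {"slide": [-18.2,16.7,0],"twist": [0,0,0],"gripper": 1},
    {"slide": [-18.2,16.7,0],"twist": [0,0,0],"gripper": 1},
    {"slide": [-18.2,16.7,0],"twist": [0,0,0],"gripper": 1},
    {"slide": [-18.2,16.7,0],"twist": [0,0,0],"gripper": 1},
    {"slide": [-18.2,16.7,0],"twist": [0,0,0],"gripper": 1},
    {"slide": [-18.2,16.7,0],"twist": [0,0,0],"gripper": 1},
  ],
)

```text
time: 13.4
position: [0.5552, 0.0393, 0.2794]
tcp_rot: [-3.14, 0.001, 1.137]
contact_force: [0.7, 0.7, 1.0]
gripper_width: 0.0853
grasp_force: 0.0
```

Request:
send_rows(
  plan=[
    {"slide": [0,0,15],"twist": [0,0,0],"gripper": 1},
    {"slide": [0,0,10],"twist": [0,0,0],"gripper": 1},
    {"slide": [0,0,0],"twist": [0,0,0],"gripper": 1},
  ],
)

```text
time: 13.65
position: [0.5542, 0.0405, 0.2524]
tcp_rot: [-3.137, 0.002, 1.137]
contact_force: [-0.6, 0.7, -0.3]
gripper_width: 0.0855
grasp_force: 0.0
```

Run:
```python
from h import *
s=st(); PW=optics.camera_params("wrist"); W=optics.snapshot("wrist");S=optics.snapshot("side");T=optics.snapshot("top")
for c,I in(("wrist",W),("side",S),("top",T)):
    hsv=cv2.cvtColor(I,cv2.COLOR_RGB2HSV); m=cv2.inRange(hsv,(105,120,30),(130,255,255))
    n,l,stt,cen=cv2.connectedComponentsWithStats(m)
    for i in range(1,n):
        if stt[i,4]>60: print(c,stt[i],cen[i].round(1),at_z(c,cen[i],.222,PW if c=="wrist" else None).round(4))
o=W[:,:,::-1].copy()
for z,col in((.222,(0,0,255)),(.184,(0,255,255))):
  for a in np.linspace(0,2*np.pi,50):
    q=proj("wrist",(.556+.024*np.cos(a),.0403+.024*np.sin(a),z),PW);cv2.circle(o,(int(q[0]),int(q[1])),0,col,-1)
cv2.imwrite("pics/s6.png",cv2.resize(o[100:300,220:420],None,fx=3,fy=3))
print(todelta((.556,.0403,s["position"][2]),s))
```

```text
t 13.65 pos [0.5542 0.0405 0.2524] rpy [-3.1369e+00  1.6000e-03  1.1369e+00] q [-0.08  0.27  0.09  1.4   0.    1.93] F [-0.6  0.7 -0.3] w 0.0855 g 0.0
wrist [ 284  180   76   85 5032] [321.4 223. ] [0.5594 0.0469 0.222 ]
side [ 453   81   44   52 1801] [473.8 106.5] [ 0.1292 -0.4605  0.222 ]
side [319 161  19  22 334] [327.8 171.5] [0.552  0.0791 0.222 ]
[ 0.6  1.7 -0. ]
```

View pics/s6.png

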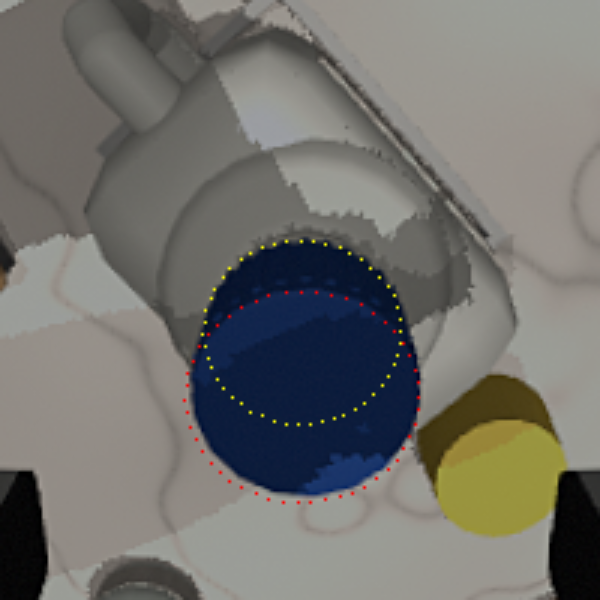

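The cap's top is centred about 1 mm right and up of the drawn red circle. I shift slightly and descend to grip it.

Request:
send_rows(
  plan=[
    {"slide": [0.9,1.4,10],"twist": [0,0,0],"gripper": 1},
    {"slide": [0,0,15],"twist": [0,0,0],"gripper": 1},
    {"slide": [0,0,15],"twist": [0,0,0],"gripper": 1},
    {"slide": [0,0,12],"twist": [0,0,0],"gripper": 1},
    {"slide": [0,0,6],"twist": [0,0,0],"gripper": 1},
    {"slide": [0,0,0],"twist": [0,0,0],"gripper": 1},
    {"slide": [0,0,0],"twist": [0,0,0],"gripper": 1},
    {"slide": [0,0,0],"twist": [0,0,0],"gripper": 1},
  ],
)

```text
time: 14.47
position: [0.5574, 0.0409, 0.1981]
tcp_rot: [3.14, -0.0, 1.138]
contact_force: [0.1, -0.7, 0.2]
gripper_width: 0.0856
grasp_force: 0.0
```

Request:
send_rows(
  newtons=70,
  plan=[
    {"slide": [0,0,6],"twist": [0,0,0],"gripper": 0.8},
    {"slide": [0,0,0],"twist": [0,0,0],"gripper": 0.6},
    {"slide": [0,0,0],"twist": [0,0,0],"gripper": 0.5},
    {"slide": [0,0,0],"twist": [0,0,0],"gripper": 0.4},
    {"slide": [0,0,0],"twist": [0,0,0],"gripper": 0.3},
    {"slide": [0,0,0],"twist": [0,0,0],"gripper": 0.3},
    {"slide": [0,0,0],"twist": [0,0,0],"gripper": 0.3},
    {"slide": [0,0,0],"twist": [0,0,0],"gripper": 0.3},
    {"slide": [0,0,0],"twist": [0,0,0],"gripper": 0.3},
  ],
)

```text
time: 15.22
position: [0.5569, 0.0408, 0.1916]
tcp_rot: [3.141, -0.0, 1.137]
contact_force: [-3.2, 0.2, 4.5]
gripper_width: 0.0462
grasp_force: 71.3
```

```bash
python3 -c "
from h import *
s=st();print(s['moment'])"
```

```text
t 15.22 pos [0.5569 0.0408 0.1916] rpy [ 3.1413e+00 -1.0000e-04  1.1375e+00] q [-0.08  0.29 -0.04  1.24 -0.    1.93] F [-3.2  0.2  4.5] w 0.0462 g 71.3
[0.14407881 0.56091341 0.04815434]
```

Request:
send_rows(
  plan=[
    {"slide": [0,0,2],"twist": [0,0,0],"gripper": 0.3},
    {"slide": [0,0,2],"twist": [0,0,0],"gripper": 0.3},
    {"slide": [0,0,2.2],"twist": [0,0,0],"gripper": 0.3},
    {"slide": [0,0,0],"twist": [0,0,0],"gripper": 0.3},
    {"slide": [0,0,0],"twist": [0,0,0],"gripper": 0.3},
  ],
)

```text
time: 15.63
position: [0.557, 0.0408, 0.186]
tcp_rot: [3.141, -0.0, 1.138]
contact_force: [-4.6, 0.5, 10.9]
gripper_width: 0.0461
grasp_force: 71.4
```

Pressed about 5 mm. The 10.9 N on the wrist matches the spring. Now twist anticlockwise.

Request:
send_rows(
  plan=[
    {"slide": [-0.2,-0.4,0],"twist": [0,0,0],"gripper": 0.3},
    {"slide": [0,0,0],"twist": [0,0,-2],"gripper": 0.3},
    {"slide": [0,0,0],"twist": [0,0,-3],"gripper": 0.3},
    {"slide": [0,0,0],"twist": [0,0,-3],"gripper": 0.3},
    {"slide": [0,0,0],"twist": [0,0,-3],"gripper": 0.3},
    {"slide": [0,0,0],"twist": [0,0,-3],"gripper": 0.3},
    {"slide": [0,0,0],"twist": [0,0,-3],"gripper": 0.3},
    {"slide": [0,0,0],"twist": [0,0,-3],"gripper": 0.3},
    {"slide": [0,0,0],"twist": [0,0,0],"gripper": 0.3},
  ],
)

```text
time: 16.38
position: [0.5577, 0.0407, 0.1864]
tcp_rot: [3.138, -0.0, 1.49]
contact_force: [0.8, 0.8, 10.4]
gripper_width: 0.0463
grasp_force: 71.5
```

```bash
python3 -c "
from h import *
s=st();print(s['moment'])"
```

```text
t 16.38 pos [0.5577 0.0407 0.1864] rpy [ 3.1380e+00 -1.0000e-04  1.4898e+00] q [-0.08  0.29 -0.05  1.23  0.    1.57] F [ 0.8  0.8 10.4] w 0.0463 g 71.5
[0.06900413 0.03349239 0.00664481]
```

Request:
send_rows(
  plan=[
    {"slide": [0,0,0],"twist": [0,0,-3],"gripper": 0.3},
    {"slide": [0,0,0],"twist": [0,0,-3],"gripper": 0.3},
    {"slide": [0,0,0],"twist": [0,0,-3],"gripper": 0.3},
    {"slide": [0,0,0],"twist": [0,0,-3],"gripper": 0.3},
    {"slide": [0,0,0],"twist": [0,0,-3],"gripper": 0.3},
    {"slide": [0,0,0],"twist": [0,0,-3],"gripper": 0.3},
    {"slide": [0,0,0],"twist": [0,0,-3],"gripper": 0.3},
    {"slide": [0,0,0],"twist": [0,0,-3],"gripper": 0.3},
    {"slide": [0,0,0],"twist": [0,0,-3],"gripper": 0.3},
    {"slide": [0,0,0],"twist": [0,0,-3],"gripper": 0.3},
    {"slide": [0,0,0],"twist": [0,0,0],"gripper": 0.3},
  ],
)

```text
time: 17.3
position: [0.5577, 0.0407, 0.1865]
tcp_rot: [3.138, 0.002, 2.013]
contact_force: [-0.5, 0.5, 10.8]
gripper_width: 0.0463
grasp_force: 71.5
```

Request:
send_rows(
  plan=[
    {"slide": [0,0,0],"twist": [0,0,-3],"gripper": 0.3},
    {"slide": [0,0,0],"twist": [0,0,-3],"gripper": 0.3},
    {"slide": [0,0,0],"twist": [0,0,-3],"gripper": 0.3},
    {"slide": [0,0,0],"twist": [0,0,-3],"gripper": 0.3},
    {"slide": [0,0,0],"twist": [0,0,-3],"gripper": 0.3},
    {"slide": [0,0,0],"twist": [0,0,-3],"gripper": 0.3},
    {"slide": [0,0,0],"twist": [0,0,-3],"gripper": 0.3},
    {"slide": [0,0,0],"twist": [0,0,-3],"gripper": 0.3},
    {"slide": [0,0,0],"twist": [0,0,-3],"gripper": 0.3},
    {"slide": [0,0,0],"twist": [0,0,-4],"gripper": 0.3},
    {"slide": [0,0,0],"twist": [0,0,0],"gripper": 0.3},
    {"slide": [0,0,0],"twist": [0,0,0],"gripper": 0.3},
  ],
)

```text
time: 18.3
position: [0.5577, 0.0407, 0.1865]
tcp_rot: [3.14, 0.003, 2.552]
contact_force: [0.5, 0.3, 10.7]
gripper_width: 0.0463
grasp_force: 71.5
```

```bash
python3 -c "
from h import *
s=st();print(s['moment'])"
```

```text
t 18.3 pos [0.5577 0.0407 0.1865] rpy [3.1398 0.0032 2.5516] q [-0.08  0.29 -0.05  1.23  0.    0.51] F [ 0.5  0.3 10.7] w 0.0463 g 71.5
[ 0.01356514 -0.0152298   0.0355115 ]
```

Request:
send_rows(
  plan=[
    {"slide": [0,0,-2],"twist": [0,0,0],"gripper": 0.3},
    {"slide": [0,0,-2],"twist": [0,0,0],"gripper": 0.3},
    {"slide": [0,0,-2],"twist": [0,0,0],"gripper": 0.3},
    {"slide": [0,0,-2],"twist": [0,0,0],"gripper": 0.3},
    {"slide": [0,0,0],"twist": [0,0,0],"gripper": 0.3},
  ],
)

```text
time: 18.72
position: [0.5573, 0.0407, 0.1938]
tcp_rot: [3.141, 0.002, 2.551]
contact_force: [2.1, -0.5, 3.0]
gripper_width: 0.0463
grasp_force: 71.4
```

Request:
send_rows(
  plan=[
    {"slide": [0,0,-2],"twist": [0,0,0],"gripper": 0.3},
    {"slide": [0,0,-2],"twist": [0,0,0],"gripper": 0.3},
    {"slide": [0,0,0],"twist": [0,0,0],"gripper": 0.3},
  ],
)

```text
time: 18.97
position: [0.5562, 0.0407, 0.1969]
tcp_rot: [-3.141, -0.001, 2.551]
contact_force: [-0.3, 0.6, -1.1]
gripper_width: 0.0461
grasp_force: 71.5
```

The cap is free, with no pull on the wrist. Lifting straight up.

Request:
send_rows(
  plan=[
    {"slide": [0,0,-4],"twist": [0,0,0],"gripper": 0.3},
    {"slide": [0,0,-8],"twist": [0,0,0],"gripper": 0.3},
    {"slide": [0,0,-12],"twist": [0,0,0],"gripper": 0.3},
    {"slide": [0,0,-15],"twist": [0,0,0],"gripper": 0.3},
    {"slide": [0,0,-15],"twist": [0,0,0],"gripper": 0.3},
    {"slide": [0,0,-15],"twist": [0,0,0],"gripper": 0.3},
    {"slide": [0,0,-10],"twist": [0,0,0],"gripper": 0.3},
    {"slide": [0,0,-5],"twist": [0,0,0],"gripper": 0.3},
    {"slide": [0,0,-2],"twist": [0,0,0],"gripper": 0.3},
    {"slide": [0,0,0],"twist": [0,0,0],"gripper": 0.3},
    {"slide": [0,0,0],"twist": [0,0,0],"gripper": 0.3},
    {"slide": [0,0,0],"twist": [0,0,0],"gripper": 0.3},
  ],
)

```text
time: 19.97
position: [0.5562, 0.0407, 0.2823]
tcp_rot: [-3.141, -0.001, 2.551]
contact_force: [-1.2, -0.1, -0.8]
gripper_width: 0.0461
grasp_force: 71.6
```

Run:
```python
from h import *
s=st(); S=optics.snapshot("side");W=optics.snapshot("wrist")
o=np.zeros((500,780,3),np.uint8)
a=cv2.resize(S[90:340,290:480],None,fx=2,fy=2);o[:,:380]=a;o[:400,380:]=W[:,120:520]
cv2.imwrite("pics/s7.png",o[:,:,::-1])
hsv=cv2.cvtColor(S,cv2.COLOR_RGB2HSV); m=cv2.inRange(hsv,(105,120,30),(130,255,255))
n,l,stt,cen=cv2.connectedComponentsWithStats(m)
for i in range(1,n):
    if stt[i,4]>40: print(stt[i],cen[i].round(1))
for z in(.196,.276,.314):print(z,np.round(proj("side",(.5565,.0407,z)),1))
```

```text
t 19.97 pos [0.5562 0.0407 0.2823] rpy [-3.1409e+00 -1.2000e-03  2.5512e+00] q [-0.08  0.26  0.16  1.47  0.    0.51] F [-1.2 -0.1 -0.8] w 0.0461 g 71.6
[ 453   81   44   52 1801] [473.8 106.5]
[322 126  18  22 266] [332.3 136.9]
0.196 [327.2 173.6]
0.276 [328.6 143.4]
0.314 [329.3 128.1]
```

View pics/s7.png

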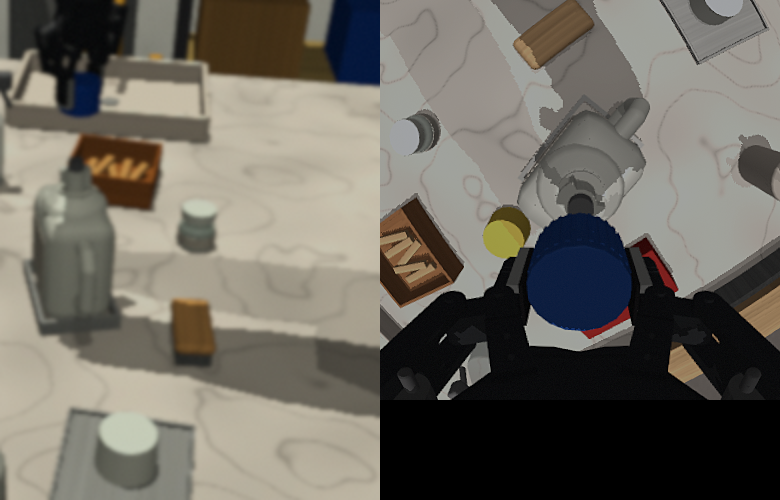

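The side view shows the cap held level at (80,93), with the bare neck below it at (77,170). The cup stands on the tray at (127,450), and everything else is in place. Handing the job in.

```bash
python3 -c "
from bench import manip
print(manip.job_done())"
```

```text
the job is handed in; nothing more can be done
None
```

I handed the job in at 20 s: the cup stands mouth down on the tray, and the unlocked cap is held still and level about 8 cm above the jug's mouth; the hand-in returned no verdict.

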